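# Fit the filter module and hold the photometer shutter at the index

## Robot

A 6-joint arm with a two-finger parallel gripper is mounted at the origin on a cart in front of the work surface, level with it; the furniture and walls round the work are solid. World frame = base frame: x ahead of the robot, y to its left, z up, the work surface at z = 0. Lengths are in m, angles in rad, forces in N, time in s.
With the tool pointing down it reaches from about 0.35 to 0.875 m from the base axis. Payload 4.2 kg.
Tool frame: the origin (TCP) lies on the centre line of the jaws, within the pads' length; the fingertips stand 17 mm ahead of it and the grasp point (between the pads) lies 2 mm behind it; y points along the fingers, x is the direction in which the jaws open and shut, and the axes are right-handed (so a half turn about y gives the same grasp; the last joint's range is limited). The gripper opens to 87 mm and grips with 3 to 60 N. Pads are 19 mm wide; open, the fingers measure 117 mm over their backs; the gripper's body (75 mm by 190 mm) begins 51 mm behind the grasp point.
Start: joints at [-0.872, 0.385, 0.008, 0, -1.194, -0.259], TCP at [0.266, -0.565, 0.24] pointing down, gripper open.
Joint ranges: [-3.14, 3.14], [-1.21, 2.06], [-1.07, 1.41], [-3.16, 2.05], [-2.99, -0.16], [-3.1, 3.1]. Speed limits (rad/s): [2.79, 2.79, 3.14, 3.14, 3.14, 3.14].

## Interface

Orientations are given as a unit quaternion [w, x, y, z].
In Python, from station import bot gives the robot as it stands.
- The arm moves only by the tool apply_moves, never from a script. Its argument "moves" is a list of rows, each an object with "dp": the shift along the tool's x, y, z in m, a list of three; "rot": the turn, a rotation vector about the tool's x, y, z in degrees, a list of three. A call has 1 to 10 rows; each row is the pose to reach, as a shift and turn from the pose commanded when the call began, along the tool's axes at that moment; what a row does not reach only later rows make up. A row lasts 1/10 s, in which the tool goes at most 50 mm and 8.59 degrees, less where a joint would pass 70% of its speed; a pose out of reach is approached as far as the arm can. A call with a gripper value outside its range is refused whole. "fingers" is the opening, from 0 (shut) to 1 (fully open), set as the call begins (left out, the last holds). The fingers move at their own pace and stop on an object; the grip force is fixed at half the most. Time passes only in rows, so rows that repeat a pose let the fingers close. It gives the time, the measured TCP pose, the force and the opening at its end, in the units of the state.
- bot.state(): the state, without advancing time (a new reading comes with each control period).
- bot.snapshot(name): name is "scene" or "top"; returns the picture (420x560x3 uint8, red, green, blue); there is no depth.
- bot.calibration(name): a dict with "intrinsics" (3x3 intrinsics, pixels), "rvec" (rotation vector, rad) and "tvec" (3), from world to camera coordinates, as OpenCV has them. Camera axes: x right, y down, z forward; pixel columns grow to the right and rows downward; lengths in m; the calibration is good to about 2 mm. A picture is of the moment at which its call begins. calibration takes no time and is no camera call.
- bot.close_job(): hands the job in, once; it reports no verdict.
The state is a dict: "time_s": time; "joint_pos": joint angles; "dq": joint speeds; "joint_efforts": joint torques, N m; "eef_pos": TCP position; "ee_rot": TCP orientation; "wrist_force": force on the tool from outside, world axes, zero at the start; "torque": the same for the moment, N m; "gripper_width": opening from 0.0 (shut) to 1.0 (fully open).
Only numpy, scipy, OpenCV 4.12 (cv2) and the standard library are available. Lean on these libraries where they do the work, as an engineer would, in place of code of your own. Each camera call takes 0.05 s, during which the arm holds its last target. There are 200 camera calls.

## Task

Set the bench photometer up for a reading: take the green-capped filter module out of the storage block and plug it fully home, upright and keyed the right way round, into the socket on top of the photometer. Keep the spring-return shutter shut until the module is in; then pull its black grip straight out until the white pointer line stands level with the red index on the scale, and hold it there. The program finishes while the gripper is still holding the grip at the index (let go and it springs shut); do not shift the red index, and leave the blue and amber modules, the timer and the blue-capped dropper bottle where they are.

Things in the scene. Friction and masses are not known exactly. Their poses are not given: they have to be found in the camera images.
- photometer: fixed bench photometer, front faces -x. Bed plate x = -150 to 103 mm, y = +-66, 8 mm high; light grey housing x = -35 to 97, y = +-60, top at 48; on it a black socket block x = -25 to 41, y = +-21, top at 66; behind that a round cap 42 mm across at (72, -36), top at 64. Origin on the worktop below the large socket hole
- socket (a point): centre of the mouth of the large square hole (16 mm wide, 16 deep) in the top of the socket block, 66 mm up; axes as the photometer's. A small square hole (9 mm wide, 16 deep, white mark beside it) lies 19 mm toward +x. Mouths are chamfered 2 mm. Fully home, the module's origin and axes coincide with this point's and its block rests on the socket block
- module_green: plug-in filter module, green cap. Black block 38 mm (x) by 24 (y) by 42 tall, middle at x = +8 mm; under it a square nose (14 mm wide, 14 long) at x = 0 and a thinner key post (7 mm wide, 12 long) at x = +19, the end with the white line. Origin on the nose's axis, level with the block's underside; z up. About 60 g. The one to plug in
- module_blue: plug-in filter module, blue cap. Black block 38 mm (x) by 24 (y) by 42 tall, middle at x = +8 mm; under it a square nose (14 mm wide, 14 long) at x = 0 and a thinner key post (7 mm wide, 12 long) at x = +19, the end with the white line. Origin on the nose's axis, level with the block's underside; z up. Stays where it is
- module_amber: plug-in filter module, amber cap. Black block 38 mm (x) by 24 (y) by 42 tall, middle at x = +8 mm; under it a square nose (14 mm wide, 14 long) at x = 0 and a thinner key post (7 mm wide, 12 long) at x = +19, the end with the white line. Origin on the nose's axis, level with the block's underside; z up. Stays where it is
- storage_block: grey block fixed to the worktop, 200 mm (x) by 60 by 20 high, with three loose-fitting bays (33 x 18 mm, 17 deep) in a row along its x, 62 mm apart. The modules stand in them in any order, blocks resting on its top, their x along its x. Origin under its centre
- shutter (a joint): travel of the shutter slide in m: 0 shut (as it starts), growing as it is pulled out of the front along the photometer's -x; stop at 0.060. A spring pulls it shut with about 5 N at 0, 1.1 N more for each 10 mm; it never latches
- index (a joint): position of the red index along the scale in m, in the shutter's units: the white pointer line is level with it when joint shutter has this value (0.018 to 0.045). Held by friction only; must not be moved
- pull_grip: black upright grip plate on the shutter's two rods, in front of the housing: 12 mm thick (x), 28 wide (y), z = 14 to 68 mm, free on both sides, 30 mm clear of the housing when shut; moves with joint shutter. A low pointer arm (top at z = 17) with a white line reaches to y = -32. Rods at z = 27 to 33 behind it. Origin at worktop level below its centre, axes as the photometer's
- grip_point (a point): middle of the grip plate, 50 mm above the worktop; pinch here from above across the 28 mm width (y)
- pointer (a point): end of the white pointer line beside the scale, 31 mm to the -y side of the grip's centre, z = 15.5 mm
- index_tip (a point): pointed end of the red index beside the scale, z = 15.5 mm; the index is a red block 12 x 18 mm, top at 17.5 mm (screw head to 20), on the white scale at the -y side of the bed plate
- timer: white bench timer with small buttons, 62 x 62 x 20 mm, to the right of the storage block; origin at its underside
- dropper_blue: white dropper bottle with a blue cap, 33 mm across, 86 mm tall, standing to the left of the photometer; origin at its underside

How it is judged:
On the way, in this order (a step that is already met when the one before it is completed fails the run):
1. the green module is fully home in the socket, with the shutter still shut (z of module_green in the frame of socket between -0.004 and 0.002 m and x of module_green in the frame of socket between -0.0025 and 0.0025 m and y of module_green in the frame of socket between -0.0025 and 0.0025 m and angle between the x axis of module_green and the x axis of socket, either way round below 0.08 rad and angle between module_green's own z axis and vertical below 0.08 rad and value of joint shutter below 0.005 m), for 0.2 s.
2. the shutter grip is pulled out until its pointer is level with the red index (within 4 mm) (x of pointer in the frame of index_tip between -0.004 and 0.004 m and contact force between pull_grip and the fingers above 1.5 N), for 0.3 s.
At the end, for the whole second after the job is handed in: the green module sits in the socket (within 2.5 mm sideways, 2 mm of fully down, 0.08 rad of upright and in line), not touched by the fingers; the fingers, and nothing else, hold the shutter grip (over 1.5 N) at rest, its pointer within 4 mm of the red index (all of step 2 and z of module_green in the frame of socket between -0.004 and 0.002 m and x of module_green in the frame of socket between -0.0025 and 0.0025 m and y of module_green in the frame of socket between -0.0025 and 0.0025 m and angle between the x axis of module_green and the x axis of socket, either way round below 0.08 rad and angle between module_green's own z axis and vertical below 0.08 rad and velocity of joint shutter between -0.004 and 0.004 m/s and linear speed of module_green below 0.01 m/s and contact force between module_green and the fingers below 0.2 N and contact force between pull_grip and module_green below 0.3 N and contact force between pull_grip and module_blue below 0.3 N and contact force between pull_grip and module_amber below 0.3 N and contact force between pull_grip and timer below 0.3 N and contact force between pull_grip and dropper_blue below 0.3 N); the arm keeps its last pose, push and grip.
It fails at once if the shutter is opened more than 8 mm before the green module is in its socket (value of joint shutter above 0.008 m and (z of module_green in the frame of socket above 0.006 m or horizontal distance between module_green and socket above 0.005 m)).
It fails at once if the red index is shifted by more than 4 mm (distance of index_tip from where it was at the start of the episode above 0.004 m).
It fails at once if the blue or amber module is shifted by more than 15 mm or tipped (distance of any of module_blue, module_amber from where it was at the start of the episode above 0.015 m or angle between any of module_blue, module_amber's own z axis and vertical above 0.3 rad).
It fails at once if the timer or blue-capped dropper bottle is shifted by more than 25 mm or tipped (distance of any of timer, dropper_blue from where it was at the start of the episode above 0.025 m or angle between any of timer, dropper_blue's own z axis and vertical above 0.3 rad).
It also fails if it takes over 51 s, if anything falls off the work surface, if the arm or the gripper's body presses on something with over 40 N, if the wrist force passes 120 N, or if a joint passes its speed limit or range.

## Working session

There is one attempt and no reset: what is moved stays moved. The work goes in short steps, Python scripts to look and compute and a tool call to move; the robot and the scene stay as the last step left them, time stands still between calls to the robot, and variables do not carry over. Pictures are saved under pics/ and viewed, about 8 in all and at most 12, crops included, and the job is handed in when it is done.

Besides the shell and the picture viewer there is one more tool, called after "Call:" as name([rows], argument=value, ...), one row to a line, values as JSON. apply_moves: Moves the arm, as the interface text tells. Its arguments: {"type":"object","properties":{"moves":{"type":"array"},"fingers":{"type":"number"}},"required":["moves"]}

```bash
mkdir -p pics
python3 - <<'E'
from station import bot
import cv2,numpy as np
for n in("scene","top"):
    c=bot.calibration(n);im=bot.snapshot(n)
    cv2.imwrite(f"pics/{n}0.png",cv2.cvtColor(im,cv2.COLOR_RGB2BGR))
    R=cv2.Rodrigues(np.array(c["rvec"],float))[0];print(n,c, "cam",-R.T@np.array(c["tvec"]).ravel())
print(bot.state())
E
```

```text
scene {'intrinsics': array([[423.06254039,   0.        , 283.3614065 ],
       [  0.        , 423.06254039, 206.30285038],
       [  0.        ,   0.        ,   1.        ]]), 'rvec': array([ 1.87519174, -0.76994898,  0.53735006]), 'tvec': array([-0.36556346,  0.19807785,  0.68719909])} cam [-0.14541615 -0.63608838  0.46835861]
top {'intrinsics': array([[483.25698175,   0.        , 271.28032007],
       [  0.        , 483.25698175, 202.11126976],
       [  0.        ,   0.        ,   1.        ]]), 'rvec': array([ 2.15497269, -2.06565095,  0.20961069]), 'tvec': array([-0.01623442,  0.5312475 ,  1.35345677])} cam [ 0.24578608 -0.00900321  1.43312276]
{'time_s': 0.1, 'joint_pos': array([-8.72410952e-01,  3.85502196e-01,  6.74071718e-03, -4.29843923e-04,
       -1.19401573e+00, -2.58631385e-01]), 'dq': array([ 0.00036601, -0.00180098,  0.00231389,  0.00234853, -0.00093048,
        0.00082414]), 'joint_efforts': array([-1.03726611e-04, -3.91690528e+01,  1.87934071e+01,  4.23189193e+00,
        1.34767347e-02, -7.34315290e-05]), 'eef_pos': array([ 0.26588291, -0.5650533 ,  0.2385476 ]), 'ee_rot': array([-0.37957944,  0.37832953,  0.59733282, -0.59664036]), 'wrist_force': array([-0.36677052,  0.88306707, -0.13088561]), 'torque': array([-0.000319  , -0.02586431, -0.01845282]), 'gripper_width': 1.0028252711901096}
```

View pics/top0.png

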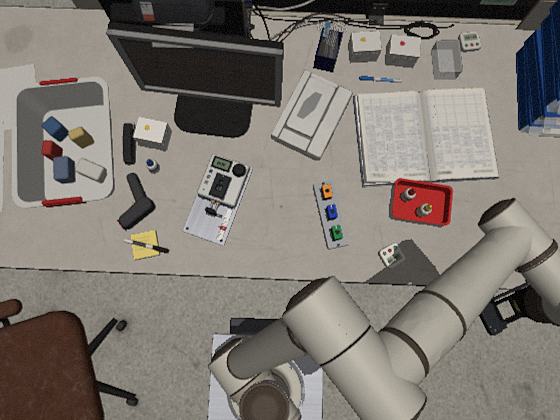

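View pics/scene0.png

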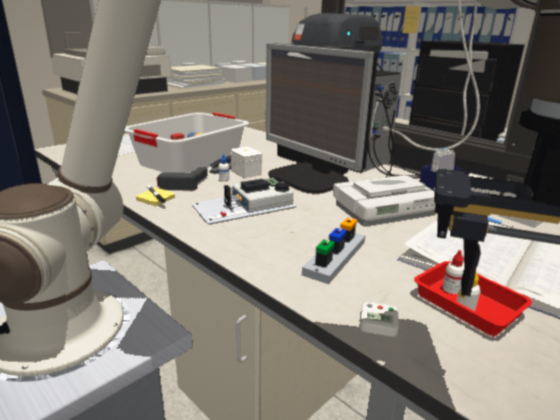

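Run:
```python
import cv2,numpy as np
t=cv2.imread("pics/top0.png");s=cv2.imread("pics/scene0.png")
a=cv2.resize(t[145:250,180:255],None,fx=5,fy=5,interpolation=cv2.INTER_CUBIC)
b=cv2.resize(t[175:255,308:354],None,fx=6,fy=6,interpolation=cv2.INTER_CUBIC)
o=np.zeros((530,660,3),np.uint8);o[:525,:375]=a;o[:480,380:656]=b;cv2.imwrite("pics/c1.png",o)
a=cv2.resize(s[170:225,190:300],None,fx=5,fy=5,interpolation=cv2.INTER_CUBIC)
b=cv2.resize(s[212:282,300:372],None,fx=4,fy=4,interpolation=cv2.INTER_CUBIC)
o=np.zeros((560,560,3),np.uint8);o[:275,:550]=a;o[278:558,:288]=b;cv2.imwrite("pics/c2.png",o)
```

```text
(no output)
```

View pics/c1.png

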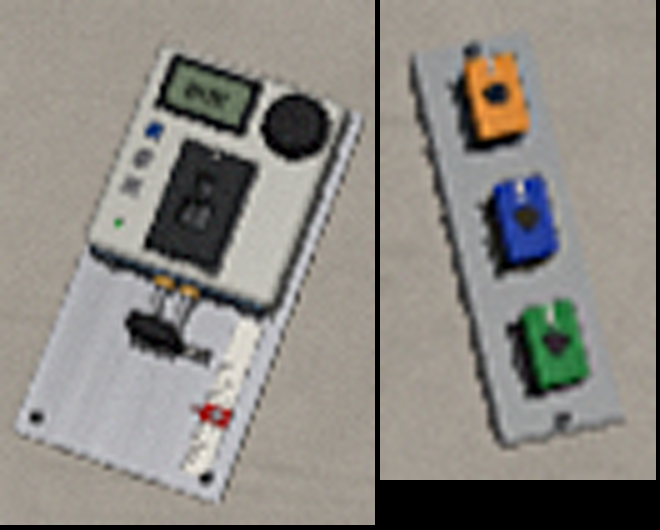

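View pics/c2.png

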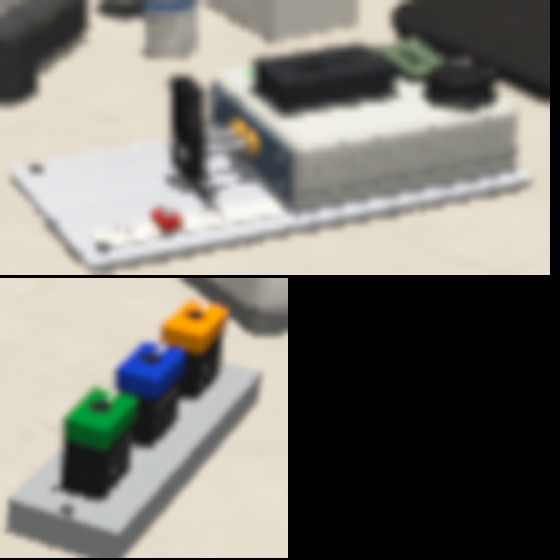

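```bash
cat > h.py <<'E'
import cv2,numpy as np
from scipy.optimize import least_squares
from station import bot
C={n:bot.calibration(n) for n in("scene","top")}
def proj(n,P):
    c=C[n];return cv2.projectPoints(np.array(P,float).reshape(-1,1,3),c["rvec"],c["tvec"],c["intrinsics"],None)[0].reshape(-1,2)
def ray(n,uv,z):
    c=C[n];R=cv2.Rodrigues(c["rvec"])[0];o=-R.T@c["tvec"]
    d=R.T@np.linalg.inv(c["intrinsics"])@np.array([uv[0],uv[1],1.]);return o+d*(z-o[2])/d[2]
def tri(uvt,uvs):
    f=lambda p:np.r_[proj("top",p)[0]-uvt,proj("scene",p)[0]-uvs]
    s=least_squares(f,[.5,0,.05]);return s.x,s.fun
def l2w(p,L):
    L=np.atleast_2d(L)/1000.;c,s=np.cos(p[2]),np.sin(p[2])
    return np.c_[p[0]+c*L[:,0]-s*L[:,1],p[1]+s*L[:,0]+c*L[:,1],L[:,2]]
def fit(obs,p0):
    f=lambda p:np.concatenate([(proj(n,l2w(p,l))[0]-uv)*(1.4/483 if n=="top" else .8/423)*1000 for n,l,uv in obs])
    s=least_squares(f,p0,loss="soft_l1");return s.x,f(s.x).reshape(-1,2).round(1)
def un(x,y,k,ox,oy):return np.array([(x+.5)/k-.5+ox,(y+.5)/k-.5+oy])
E
python3 - <<'E'
from h import *
T=lambda x,y:un(x,y,5,180,145); S=lambda x,y:un(x,y,5,190,170)
ot=[("top",l,T(*q)) for l,q in [((-150,66,8),(15,432)),((-150,-66,8),(220,502)),((-35,60,48),(92,243)),((-35,-60,48),(270,308)),((97,60,48),(165,45)),((97,-60,48),(350,105)),
 ((41,21,66),(183,141)),((41,-21,66),(259,165)),((-25,21,66),(146,248)),((-25,-21,66),(220,275)),((72,-36,64),(297,126))]]
os=[("scene",l,S(*q)) for l,q in [((-150,66,8),(12,175)),((-150,-66,8),(93,262)),((103,-66,8),(530,178)),((-35,60,48),(215,80)),((-35,-60,48),(293,148)),((97,-60,48),(515,103)),((-25,21,66),(254,60)),((41,-21,66),(398,65))]]
for nm,o in(("top",ot),("scene",os),("both",ot+os)):
    p,r=fit(o,[.5,.15,-.4]);print("phot",nm,p.round(4));print(r.tolist())
p_ph=p
U=lambda x,y:un(x-380,y,6,308,175); V=lambda x,y:un(x,y-278,4,300,212)
ot=[("top",l,U(*q)) for l,q in [((100,30,20),(413,55)),((100,-30,20),(525,38)),((-100,-30,20),(622,418)),((-100,30,20),(505,442))]]
os=[("scene",l,V(*q)) for l,q in [((-100,30,20),(8,500)),((-100,-30,20),(115,535)),((100,-30,20),(262,374))]]
for nm,o in(("top",ot),("scene",os),("both",ot+os)):
    p,r=fit(o,[.45,-.15,.2]);print("stor",nm,p.round(4));print(r.tolist())
g=l2w(p,[[-62,0,62]]);print("bay centre green",g, "proj",proj("top",g),proj("scene",g))
gt=[("top",l,U(*q)) for l,q in [((19,12,62),(522,313)),((19,-12,62),(572,297)),((-19,-12,62),(588,380)),((-19,12,62),(538,395))]]
gs=[("scene",l,V(*q)) for l,q in [((19,12,62),(98,388)),((19,-12,62),(138,402)),((-19,-12,62),(104,436)),((-19,12,62),(66,422))]]
for nm,o in(("top",gt),("scene",gs),("both",gt+gs)):
    p,r=fit(o,[g[0,0],g[0,1],p[2]]);print("green blk centre",nm,p.round(4));print(r.tolist())
print("triang z",tri(np.mean([o[2] for o in gt],0),np.mean([o[2] for o in gs],0)))
for n in("top","scene"):
    im=cv2.imread(f"pics/{n}0.png").astype(int);m=(im[:,:,2]>130)&(im[:,:,1]<80)&(im[:,:,0]<90)
    ys,xs=np.nonzero(m);q=proj(n,l2w(p_ph,[[-100,-45,17]]))[0];k=np.hypot(xs-q[0],ys-q[1])<14
    u=np.array([xs[k].mean(),ys[k].mean()]);w=ray(n,u,.0175);c,s=np.cos(p_ph[2]),np.sin(p_ph[2]);d=w[:2]-p_ph[:2]
    print(n,"red",u,k.sum(),"phot-frame",(c*d[0]+s*d[1]).round(4),(-s*d[0]+c*d[1]).round(4))
E
```

```text
phot top [ 0.5649  0.1602 -0.3005]
[[-0.9, 1.1], [0.4, 3.6], [-5.1, 1.0], [2.5, 2.3], [-0.7, -1.7], [1.2, 1.1], [2.8, -0.3], [-2.3, -0.7], [0.7, -2.3], [-3.0, -4.1], [0.5, -0.7]]
phot scene [ 0.5637  0.16   -0.2935]
[[-1.5, -2.7], [-0.7, 1.0], [2.0, -0.7], [-2.3, -3.6], [2.4, -0.6], [3.0, 1.1], [-0.3, -0.1], [-0.1, 0.6]]
phot both [ 0.5646  0.1602 -0.2998]
[[-1.0, 1.3], [0.4, 3.8], [-5.2, 1.3], [2.4, 2.5], [-0.8, -1.5], [1.1, 1.3], [2.7, -0.1], [-2.4, -0.5], [0.6, -2.0], [-3.1, -3.9], [0.4, -0.5], [-0.9, -3.2], [-0.8, 0.5], [2.3, -0.8], [-1.8, -3.9], [2.5, -0.9], [3.4, 1.0], [0.1, -0.4], [0.3, 0.5]]
stor top [ 0.511  -0.1697  0.2546]
[[-1.2, -0.0], [0.9, -3.6], [0.6, 0.2], [-0.5, 1.1]]
stor scene [ 0.5065 -0.1717  0.2446]
[[-0.9, -0.2], [0.6, 0.4], [0.2, -0.4]]
stor both [ 0.5098 -0.1698  0.2497]
[[-0.6, 1.0], [1.6, -2.4], [0.3, 1.7], [-0.9, 2.3], [0.2, -1.8], [1.7, -1.5], [0.1, -2.0]]
bay centre green [[ 0.4496875  -0.18516144  0.062     ]] proj [[336.93286394 232.30996362]] [[324.88189042 243.82240615]]
green blk centre top [ 0.4496 -0.1846  0.2338]
[[-0.1, -0.3], [-0.6, 2.9], [0.1, 0.3], [0.5, -2.4]]
green blk centre scene [ 0.4459 -0.1885  0.2255]
[[-0.6, 1.0], [0.8, 0.5], [1.1, -0.7], [-1.8, -0.6]]
green blk centre both [ 0.4493 -0.1851  0.2273]
[[0.5, -0.0], [0.1, 3.3], [0.6, 0.7], [0.8, -2.0], [-1.0, -1.1], [0.3, -1.7], [0.7, -3.1], [-2.1, -2.9]]
triang z (array([ 0.45029579, -0.18515365,  0.05879784]), array([ 0.03723129, -0.03349295, -0.03444494,  0.00502293]))
top red [222.54545455 227.45454545] 11 phot-frame -0.0996 -0.0441
scene red [222.71428571 214.        ] 7 phot-frame -0.1068 -0.0557
```

```bash
cat >> h.py <<'E'
from scipy.spatial.transform import Rotation as Ro
def plan(xyz,yaw,yaw0=None):
    """target TCP with tool y down and jaw (tool x) along horizontal direction at angle yaw+90deg (mod pi)"""
    st=bot.state();q=np.array(st["ee_rot"]);R=Ro.from_quat(q[[1,2,3,0]]).as_matrix()
    print("t",round(st["time_s"],2),"tcp",st["eef_pos"].round(4),"jaw yaw-90 deg",np.degrees(np.arctan2(R[1,0],R[0,0])).round(1)-90,"down",R[:,1].round(4),"q6",st["joint_pos"][5].round(2))
    best=None
    for k in(0,np.pi):
        a=yaw+np.pi/2+k;X=np.array([np.cos(a),np.sin(a),0]);Y=np.array([0,0,-1.]);Rt=np.c_[X,Y,np.cross(X,Y)]
        v=Ro.from_matrix(R.T@Rt).as_rotvec(degrees=True)
        print("dp mm",(R.T@(np.array(xyz)-st["eef_pos"])*1000).round(1),"rot",v.round(2))
E
python3 - <<'E'
from h import *
plan([.4495,-.185,.13],.240)
E
```

```text
t 0.1 tcp [ 0.2659 -0.5651  0.2385] jaw yaw-90 deg 25.200000000000003 down [-0.001   0.0018 -1.    ] q6 -0.26
dp mm [ 265.6  109.  -327.9] rot [-0.02 11.44  0.11]
dp mm [ 265.6  109.  -327.9] rot [ 1.7000e-01 -1.6856e+02  3.0000e-02]
```

Call:
apply_moves([
  {"dp": [0.2656,0.109,-0.3279],"rot": [0,11.4,0]},
  {"dp": [0.2656,0.109,-0.3279],"rot": [0,11.4,0]},
  {"dp": [0.2656,0.109,-0.3279],"rot": [0,11.4,0]},
  {"dp": [0.2656,0.109,-0.3279],"rot": [0,11.4,0]},
  {"dp": [0.2656,0.109,-0.3279],"rot": [0,11.4,0]},
  {"dp": [0.2656,0.109,-0.3279],"rot": [0,11.4,0]},
  {"dp": [0.2656,0.109,-0.3279],"rot": [0,11.4,0]},
  {"dp": [0.2656,0.109,-0.3279],"rot": [0,11.4,0]},
  {"dp": [0.2656,0.109,-0.3279],"rot": [0,11.4,0]},
  {"dp": [0.2656,0.109,-0.3279],"rot": [0,11.4,0]},
], fingers=0.8)

```text
time_s: 1.1
eef_pos: [0.4505, -0.1823, 0.1292]
ee_rot: [0.436, -0.434, -0.557, 0.558]
wrist_force: [-0.4, -0.5, 0.2]
gripper_width: 0.799
```

Run:
```python
from h import *
plan([.4495,-.185,.13],.240)
plan([.4495,-.185,.045],.240)
```

```text
t 1.1 tcp [ 0.4505 -0.1823  0.1292] jaw yaw-90 deg 14.099999999999994 down [-2.2e-03  6.0e-04 -1.0e+00] q6 -1.27
dp mm [-2.3 -0.8  1.6] rot [-0.12  0.35  0.06]
dp mm [-2.3 -0.8  1.6] rot [ 1.0000e-01 -1.7965e+02  1.8000e-01]
t 1.1 tcp [ 0.4505 -0.1823  0.1292] jaw yaw-90 deg 14.099999999999994 down [-2.2e-03  6.0e-04 -1.0e+00] q6 -1.27
dp mm [-2.4 84.2  1.4] rot [-0.12  0.35  0.06]
dp mm [-2.4 84.2  1.4] rot [ 1.0000e-01 -1.7965e+02  1.8000e-01]
```

Call:
apply_moves([
  {"dp": [0,0.02,0]},
  {"dp": [0,0.04,0]},
  {"dp": [0,0.06,0]},
  {"dp": [0,0.075,0]},
  {"dp": [0,0.085,0]},
  {"dp": [0,0.085,0]},
  {"dp": [0,0.085,0]},
])

```text
schema error: expected keys dp, rot
```

Run:
```python
from h import *
plan([.4495,-.185,.045],.240);print(bot.state()["wrist_force"])
for i,n in enumerate(("top","scene")):
    im=cv2.cvtColor(bot.snapshot(n),cv2.COLOR_RGB2BGR);cv2.imwrite(f"pics/{n}1.png",im)
s=cv2.imread("pics/scene1.png");t=cv2.imread("pics/top1.png")
cv2.imwrite("pics/c3.png",np.hstack([cv2.resize(s[190:290,290:380],None,fx=4,fy=4,interpolation=2),cv2.resize(t[170:270,300:380],None,fx=4,fy=4,interpolation=2)]))
```

```text
t 1.1 tcp [ 0.4505 -0.1823  0.1292] jaw yaw-90 deg 14.099999999999994 down [-2.2e-03  6.0e-04 -1.0e+00] q6 -1.27
dp mm [-2.4 84.2  1.4] rot [-0.12  0.35  0.06]
dp mm [-2.4 84.2  1.4] rot [ 1.0000e-01 -1.7965e+02  1.8000e-01]
[-0.39537419 -0.51401409  0.24733844]
```

View pics/c3.png

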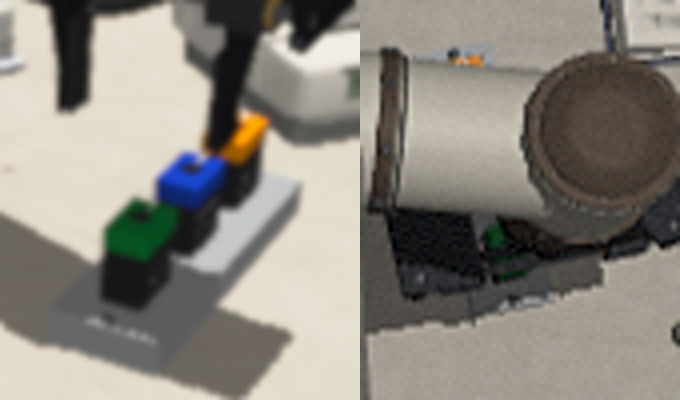

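Call:
apply_moves([
  {"dp": [0,0.02,0],"rot": [0,0,0]},
  {"dp": [0,0.04,0],"rot": [0,0,0]},
  {"dp": [0,0.06,0],"rot": [0,0,0]},
  {"dp": [0,0.075,0],"rot": [0,0,0]},
  {"dp": [0,0.085,0],"rot": [0,0,0]},
  {"dp": [0,0.085,0],"rot": [0,0,0]},
  {"dp": [0,0.085,0],"rot": [0,0,0]},
  {"dp": [0,0.085,0],"rot": [0,0,0]},
])

```text
time_s: 2.0
eef_pos: [0.4503, -0.1859, 0.0464]
ee_rot: [-0.436, 0.437, 0.557, -0.556]
wrist_force: [0.2, 0.2, 0.0]
gripper_width: 0.796
```

Run:
```python
from h import *
plan([.4495,-.185,.045],.240);print(bot.state()["wrist_force"])
```

```text
t 2.0 tcp [ 0.4503 -0.1859  0.0464] jaw yaw-90 deg 13.799999999999997 down [ 1.8e-03 -2.0e-04 -1.0e+00] q6 -1.27
dp mm [1.1 1.4 0.6] rot [ 0.1   0.03 -0.04]
dp mm [1.1 1.4 0.6] rot [-6.0000e-02 -1.7997e+02 -1.5000e-01]
[0.21247438 0.23733488 0.04742578]
```

Call:
apply_moves([
  {"dp": [0,0,0],"rot": [0,0,0]},
  {"dp": [0,0,0],"rot": [0,0,0]},
  {"dp": [0,0,0],"rot": [0,0,0]},
  {"dp": [0,0,0],"rot": [0,0,0]},
  {"dp": [0,0,0],"rot": [0,0,0]},
  {"dp": [0,0,0],"rot": [0,0,0]},
  {"dp": [0,0,0],"rot": [0,0,0]},
  {"dp": [0,0,0],"rot": [0,0,0]},
], fingers=0)

```text
time_s: 2.8
eef_pos: [0.4497, -0.1856, 0.0455]
ee_rot: [0.436, -0.436, -0.556, 0.556]
wrist_force: [0.4, 0.0, -0.2]
gripper_width: 0.274
```

Run:
```python
from h import *
s=bot.state();print(s["gripper_width"]*87,s["wrist_force"],s["torque"],s["eef_pos"])
```

```text
23.815152560964023 [ 0.37586221  0.00507785 -0.2309366 ] [ 0.07548148 -0.00125897  0.02692241] [ 0.44971941 -0.18556871  0.0455315 ]
```

Call:
apply_moves([
  {"dp": [0,-0.02,0],"rot": [0,0,0]},
  {"dp": [0,-0.04,0],"rot": [0,0,0]},
  {"dp": [0,-0.06,0],"rot": [0,0,0]},
  {"dp": [0,-0.08,0],"rot": [0,0,0]},
  {"dp": [0,-0.1,0],"rot": [0,0,0]},
  {"dp": [0,-0.12,0],"rot": [0,0,0]},
  {"dp": [0,-0.12,0],"rot": [0,0,0]},
  {"dp": [0,-0.12,0],"rot": [0,0,0]},
])

```text
time_s: 3.6
eef_pos: [0.4493, -0.1854, 0.1652]
ee_rot: [-0.437, 0.436, 0.556, -0.556]
wrist_force: [0.1, 0.4, -0.5]
gripper_width: 0.277
```

Run:
```python
from h import *
plan([.5722,.1578,.165],-.2998)
s=bot.state();print(s["gripper_width"]*87,s["wrist_force"])
```

```text
t 3.6 tcp [ 0.4493 -0.1854  0.1652] jaw yaw-90 deg 13.799999999999997 down [-1.e-04  5.e-04 -1.e+00] q6 -1.27
dp mm [ 304.1    0.4 -201. ] rot [-0.000e+00  3.095e+01  3.000e-02]
dp mm [ 304.1    0.4 -201. ] rot [ 4.0000e-02 -1.4905e+02  1.0000e-02]
24.125162476264716 [ 0.14069735  0.38794353 -0.521911  ]
```

Call:
apply_moves([
  {"dp": [0.015,0,-0.01],"rot": [0,1.5,0]},
  {"dp": [0.046,0,-0.03],"rot": [0,4.6,0]},
  {"dp": [0.085,0,-0.056],"rot": [0,8.7,0]},
  {"dp": [0.126,0,-0.083],"rot": [0,13,0]},
  {"dp": [0.167,0,-0.11],"rot": [0,17,0]},
  {"dp": [0.208,0,-0.137],"rot": [0,21,0]},
  {"dp": [0.249,0,-0.165],"rot": [0,25.4,0]},
  {"dp": [0.28,0,-0.185],"rot": [0,28.5,0]},
  {"dp": [0.304,0,-0.201],"rot": [0,30.9,0]},
  {"dp": [0.304,0,-0.201],"rot": [0,30.9,0]},
])

```text
time_s: 4.6
eef_pos: [0.5728, 0.1606, 0.1631]
ee_rot: [0.568, -0.568, -0.42, 0.422]
wrist_force: [-0.5, -0.3, -1.1]
gripper_width: 0.276
```

Call:
apply_moves([
  {"dp": [0,0.02,0],"rot": [0,0,0]},
  {"dp": [0,0.04,0],"rot": [0,0,0]},
  {"dp": [0,0.05,0],"rot": [0,0,0]},
  {"dp": [0,0.05,0],"rot": [0,0,0]},
  {"dp": [0,0.05,0],"rot": [0,0,0]},
  {"dp": [0,0.05,0],"rot": [0,0,0]},
])

```text
time_s: 5.2
eef_pos: [0.573, 0.1576, 0.1165]
ee_rot: [-0.569, 0.569, 0.421, -0.419]
wrist_force: [0.4, -0.5, -0.5]
gripper_width: 0.27
```

Run:
```python
from h import *
plan([.5722,.1578,.1155],-.2998)
s=bot.state();print(s["gripper_width"]*87,s["wrist_force"])
for i,n in enumerate(("top","scene")):
    im=cv2.cvtColor(bot.snapshot(n),cv2.COLOR_RGB2BGR);cv2.imwrite(f"pics/{n}2.png",im)
s=cv2.imread("pics/scene2.png");t=cv2.imread("pics/top2.png")
o=np.zeros((580,800,3),np.uint8)
o[:400,:800]=cv2.resize(s[150:230,190:350],None,fx=5,fy=5,interpolation=2);o[400:580,:300]=cv2.resize(t[150:240,170:320],None,fx=2,fy=2)
cv2.imwrite("pics/c4.png",o)
```

```text
t 5.2 tcp [0.573  0.1576 0.1165] jaw yaw-90 deg -17.099999999999994 down [ 1.6e-03  7.0e-04 -1.0e+00] q6 -2.41
dp mm [-0.1  1.   0.8] rot [0.08 0.08 0.06]
dp mm [-0.1  1.   0.8] rot [ 1.0000e-01 -1.7992e+02 -1.2000e-01]
23.522310666235537 [ 0.41224498 -0.51846669 -0.49303825]
```

View pics/c4.png

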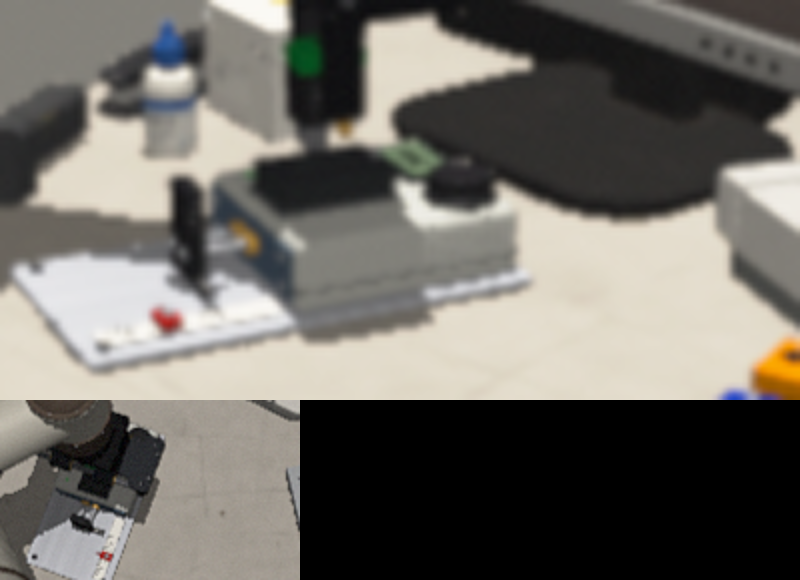

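Run:
```python
from h import *
s=cv2.imread("pics/scene2.png");P=[.5646,.1602,-.2998]
# print pixel patch of nose/post
for r in range(170,184):print(r,' '.join('%3d,%3d,%3d'%tuple(s[r,c]) for c in range(246,264)))
dz=(.1165-.0255)*1000
for nm,L in(("nose bot corners",[[a,b,dz-14] for a in(-7,7) for b in(-7,7)]),("nose top",[[a,b,dz] for a in(-7,7) for b in(-7,7)]),("post bot",[[19+a,b,dz-12] for a in(-3.5,3.5) for b in(-3.5,3.5)]),("post top",[[19+a,b,dz] for a in(-3.5,3.5) for b in(-3.5,3.5)]),("blk bot",[[8+a,b,dz] for a in(-19,19) for b in(-12,12)])):
    print(nm,proj("scene",l2w(P,L)).round(1).tolist())
print("sock",proj("scene",l2w(P,[[-25,21,66],[41,21,66],[41,-21,66],[-25,-21,66]])).round(1).tolist())
```

```text
170 126,133,137  76, 79, 83  32, 31, 33  22, 21, 21  20, 19, 21  25, 24, 24  31, 29, 29  30, 29, 30  23, 23, 23  18, 16, 17  18, 16, 16  18, 15, 15  17, 16, 16  18, 17, 16  18, 16, 16  28, 29, 30  73, 79, 83 138,149,157
171 126,133,136  77, 80, 83  34, 33, 35  20, 18, 21  23, 21, 22  25, 23, 25  29, 28, 29  29, 28, 28  23, 22, 22  19, 18, 18  17, 16, 16  19, 17, 17  19, 17, 17  18, 17, 17  20, 18, 18  31, 32, 33  76, 81, 85 140,152,160
172 127,134,138  83, 87, 90  39, 40, 42  24, 23, 24  21, 21, 22  23, 22, 23  28, 27, 27  25, 25, 25  22, 22, 22  19, 17, 18  19, 17, 18  19, 19, 20  20, 20, 19  22, 23, 24  26, 27, 29  42, 45, 46  87, 94, 99 149,161,170
173 133,141,145 103,109,111  64, 67, 69  33, 35, 35  24, 23, 24  23, 23, 23  27, 25, 27  26, 26, 27  23, 22, 22  26, 27, 26  29, 31, 33  26, 31, 36  23, 32, 40  32, 42, 50  51, 60, 65  81, 87, 92 124,134,141 171,184,194
174 140,150,153 128,135,140  97,104,106  56, 57, 59  33, 32, 32  28, 28, 28  30, 30, 31  33, 33, 33  36, 36, 37  50, 52, 54  62, 71, 77  52, 71, 84  38, 67, 85  50, 79, 96  87,106,119 132,144,152 168,181,190 192,207,218

[... 1726 characters left out ...]
9, 29, 28  29, 27, 27  31, 29, 29
183  29, 27, 26  29, 28, 28  29, 28, 28  30, 30, 29  32, 31, 29  30, 30, 29  31, 30, 29  30, 28, 28  30, 29, 28  30, 29, 28  30, 29, 28  29, 28, 28  29, 28, 28  28, 27, 27  29, 28, 28  30, 28, 28  29, 27, 26  29, 28, 27
nose bot corners [[250.8, 179.9], [248.7, 178.3], [255.6, 179.2], [253.4, 177.5]]
nose top [[250.8, 174.9], [248.6, 173.3], [255.6, 174.2], [253.4, 172.6]]
post bot [[258.0, 177.6], [256.8, 176.8], [260.3, 177.2], [259.2, 176.4]]
post top [[258.0, 173.4], [256.9, 172.6], [260.3, 173.0], [259.2, 172.2]]
blk bot [[250.2, 175.7], [246.5, 173.0], [263.2, 173.8], [259.4, 171.0]]
sock [[240.5, 181.4], [262.5, 178.0], [269.3, 182.9], [246.8, 186.5]]
```

Call:
apply_moves([
  {"dp": [0,0.003,0],"rot": [0,0,0]},
  {"dp": [0,0.006,0],"rot": [0,0,0]},
  {"dp": [0,0.009,0],"rot": [0,0,0]},
  {"dp": [0,0.011,0],"rot": [0,0,0]},
  {"dp": [0,0.012,0],"rot": [0,0,0]},
  {"dp": [0,0.013,0],"rot": [0,0,0]},
  {"dp": [0,0.013,0],"rot": [0,0,0]},
  {"dp": [0,0.013,0],"rot": [0,0,0]},
])

```text
time_s: 6.1
eef_pos: [0.5725, 0.1576, 0.1026]
ee_rot: [0.569, -0.569, -0.42, 0.42]
wrist_force: [0.8, 0.4, -0.1]
gripper_width: 0.275
```

Run:
```python
from h import *
plan([.5722,.1578,.1025],-.2998)
s=bot.state();print(s["wrist_force"],s["torque"])
```

```text
t 6.1 tcp [0.5725 0.1576 0.1026] jaw yaw-90 deg -17.099999999999994 down [ 1.e-04  1.e-04 -1.e+00] q6 -2.41
dp mm [0.1 0.1 0.3] rot [0.   0.07 0.01]
dp mm [0.1 0.1 0.3] rot [ 1.0000e-02 -1.7993e+02 -1.0000e-02]
[ 0.79459956  0.37980461 -0.11608944] [-0.04636183 -0.02282045  0.04834662]
```

Call:
apply_moves([
  {"dp": [0,0.002,0],"rot": [0,0,0]},
  {"dp": [0,0.004,0],"rot": [0,0,0]},
  {"dp": [0,0.006,0],"rot": [0,0,0]},
  {"dp": [0,0.008,0],"rot": [0,0,0]},
  {"dp": [0,0.009,0],"rot": [0,0,0]},
  {"dp": [0,0.01,0],"rot": [0,0,0]},
  {"dp": [0,0.011,0],"rot": [0,0,0]},
  {"dp": [0,0.011,0],"rot": [0,0,0]},
  {"dp": [0,0.011,0],"rot": [0,0,0]},
])

```text
time_s: 7.0
eef_pos: [0.573, 0.1581, 0.0917]
ee_rot: [-0.569, 0.569, 0.421, -0.419]
wrist_force: [1.9, 4.0, 0.3]
gripper_width: 0.274
```

Run:
```python
from h import *
plan([.5722,.1578,.0915],-.2998)
s=bot.state();print(s["wrist_force"],s["torque"])
```

```text
t 7.0 tcp [0.573  0.1581 0.0917] jaw yaw-90 deg -17.099999999999994 down [ 0.0016  0.0011 -1.    ] q6 -2.41
dp mm [-0.6  0.2  0.7] rot [0.07 0.08 0.09]
dp mm [-0.6  0.2  0.7] rot [ 1.3000e-01 -1.7992e+02 -1.1000e-01]
[1.85091103 4.03015927 0.33489956] [ 1.20223022 -0.80341244 -0.06529961]
```

Call:
apply_moves([
  {"dp": [0,0.0005,0],"rot": [0,0,0]},
  {"dp": [0,0.001,0],"rot": [0,0,0]},
  {"dp": [0,0.0015,0],"rot": [0,0,0]},
  {"dp": [0,0.0015,0],"rot": [0,0,0]},
  {"dp": [0,0.0015,0],"rot": [0,0,0]},
])

```text
time_s: 7.5
eef_pos: [0.5731, 0.1582, 0.0915]
ee_rot: [-0.568, 0.569, 0.421, -0.419]
wrist_force: [0.3, 4.7, 8.2]
gripper_width: 0.274
```

Run:
```python
from h import *
plan([.5722,.1578,.0915],-.2998)
s=bot.state();print(s["wrist_force"],s["torque"])
cv2.imwrite("pics/scene3.png",cv2.cvtColor(bot.snapshot("scene"),cv2.COLOR_RGB2BGR));s=cv2.imread("pics/scene3.png")
cv2.imwrite("pics/c5.png",cv2.resize(s[150:230,190:310],None,fx=6,fy=6,interpolation=2))
```

```text
t 7.5 tcp [0.5731 0.1582 0.0915] jaw yaw-90 deg -17.099999999999994 down [ 2.1e-03  9.0e-04 -1.0e+00] q6 -2.41
dp mm [-0.6  0.   0.7] rot [0.1  0.11 0.08]
dp mm [-0.6  0.   0.7] rot [ 1.3000e-01 -1.7989e+02 -1.6000e-01]
[0.33779417 4.7046851  8.24921193] [ 1.35022493 -0.00735958 -0.01676709]
```

View pics/c5.png

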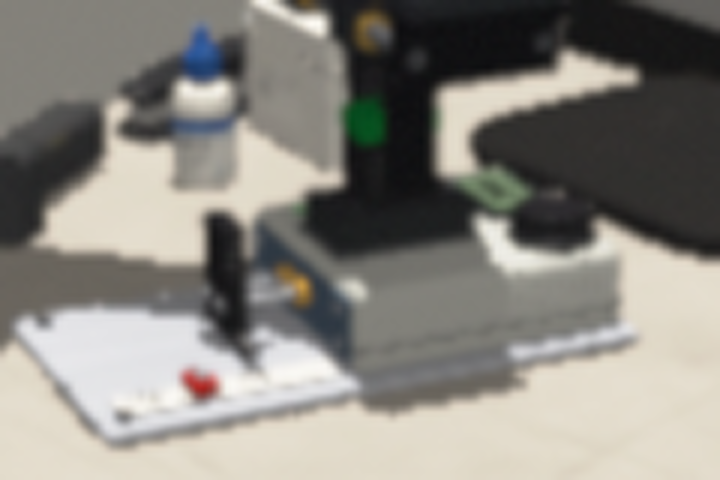

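Call:
apply_moves([
  {"dp": [0,0,0],"rot": [0,0,0]},
  {"dp": [0,0,0],"rot": [0,0,0]},
  {"dp": [0,0,0],"rot": [0,0,0]},
  {"dp": [0,0,0],"rot": [0,0,0]},
  {"dp": [0,0,0],"rot": [0,0,0]},
  {"dp": [0,0,0],"rot": [0,0,0]},
  {"dp": [0,0,0],"rot": [0,0,0]},
], fingers=0.6)

```text
time_s: 8.25
eef_pos: [0.5724, 0.1575, 0.09]
ee_rot: [0.569, -0.569, -0.42, 0.42]
wrist_force: [0.2, -0.5, -0.2]
gripper_width: 0.596
```

Call:
apply_moves([
  {"dp": [0,-0.01,0],"rot": [0,0,0]},
  {"dp": [0,-0.03,0],"rot": [0,0,0]},
  {"dp": [0,-0.05,0],"rot": [0,0,0]},
  {"dp": [0,-0.07,0],"rot": [0,0,0]},
  {"dp": [0,-0.08,0],"rot": [0,0,0]},
  {"dp": [0,-0.08,0],"rot": [0,0,0]},
  {"dp": [0,-0.08,0],"rot": [0,0,0]},
])

```text
time_s: 8.95
eef_pos: [0.572, 0.1575, 0.1696]
ee_rot: [0.569, -0.569, -0.42, 0.42]
wrist_force: [0.1, 0.7, -0.5]
gripper_width: 0.6
```

Run:
```python
from h import *
plan([.4968,.1812,.165],-.2998)
s=bot.state();print(s["wrist_force"],s["torque"],s["gripper_width"])
cv2.imwrite("pics/scene4.png",cv2.cvtColor(bot.snapshot("scene"),cv2.COLOR_RGB2BGR));s=cv2.imread("pics/scene4.png")
cv2.imwrite("pics/c6.png",cv2.resize(s[140:230,190:310],None,fx=6,fy=6,interpolation=2))
```

```text
t 8.95 tcp [0.572  0.1575 0.1696] jaw yaw-90 deg -17.099999999999994 down [-9.e-04  0.e+00 -1.e+00] q6 -2.41
dp mm [ 0.5  4.7 78.8] rot [-0.05  0.06 -0.01]
dp mm [ 0.5  4.7 78.8] rot [-2.0000e-02 -1.7994e+02  7.0000e-02]
[ 0.08779571  0.68835297 -0.49716205] [-0.0915151  -0.01967644  0.00480938] 0.5996818302076143
```

View pics/c6.png

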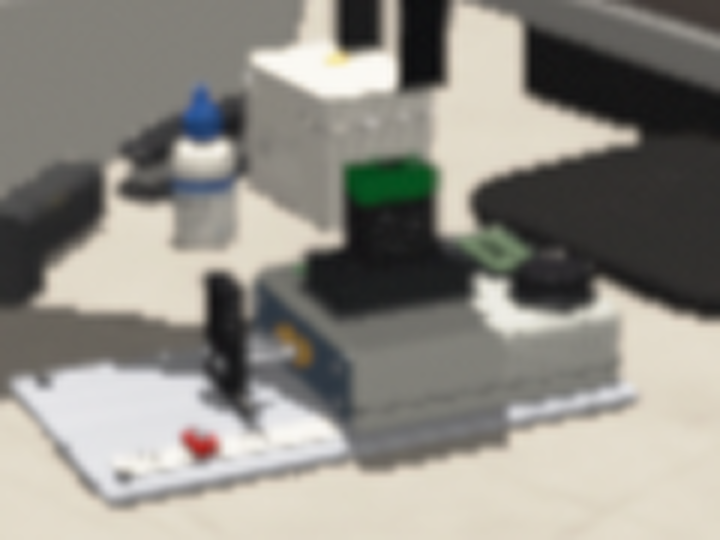

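Run:
```python
from h import *
P=[.5646,.1602,-.2998];c,s_=np.cos(P[2]),np.sin(P[2])
def loc(w):d=w[:2]-np.array(P[:2]);return ((c*d[0]+s_*d[1])*1000).round(1),((-s_*d[0]+c*d[1])*1000).round(1)
U={}
for n,f in(("top","top0"),("scene","scene0"),("scene","scene4")):
    im=cv2.imread(f"pics/{f}.png").astype(float);q=proj(n,l2w(P,[[-100,-45,17]]))[0].round().astype(int)
    x0,y0=q-9;w=im[y0:y0+19,x0:x0+19];r=np.clip(w[:,:,2]-(w[:,:,0]+w[:,:,1])/2-25,0,None)
    ys,xs=np.mgrid[y0:y0+19,x0:x0+19];u=np.array([(r*xs).sum(),(r*ys).sum()])/r.sum();U[n]=u
    print(f,u.round(2),"sum",r.sum().round(),loc(ray(n,u,.015)))
    print(r.round().astype(int))
x,e=tri(U["top"],U["scene"]);print("tri",loc(x),x[2],e.round(2))
im=cv2.imread("pics/scene4.png").mean(2).round().astype(int);print(im[184:210,220:236])
print(proj("scene",l2w(P,[[-71+a,b,z] for z in(68,14) for a in(-6,6) for b in(-14,14)])).round(1).tolist(), proj("scene",l2w(P,[[-71,-31,15.5]])), proj("top",l2w(P,[[-71,-31,15.5],[-71,0,68]])))
```

```text
top0 [222.41 227.54] sum 1404.0 (np.float64(-99.6), np.float64(-43.4))
[[  0   0   0   0   0   0   0   0   0   0   0   0   0   0   0   0   0   0
    0]
 [  0   0   0   0   0   0   0   0   0   0   0   0   0   0   0   0   0   0
    0]
 [  0   0   0   0   0   0   0   0   0   0   0   0   0   0   0   0   0   0
    0]
 [  0   0   0   0   0   0   0   0   0   0   0   0   0   0   0   0   0   0
    0]
 [  0   0   0   0   0   0   0   0   0   0   0   0   0   0   0   0   0   0
    0]
 [  0   0   0   0   0   0   0   0   0   0   0   0   0   0   0   0   0   0
    0]
 [  0   0   0   0   0   0   0  21   0   0   0   0   0   0   0   0   0   0
    0]
 [  0   0   0   0   0   0  15 131  94  27  15   0   0   0   0   0   0   0
    0]
 [  0   0   0   0   0   9 108  97  14   0  63 117   0   0   0   0   0   0
    0]
 [  0   0   0   0   0   0 114  98   6   0  37 101   0   0   0   0   0   0
    0]
 [  0   0   0   0   0   0   5  23  28  58 115  58   0   0   0   0   0   0
    0]
 [  0   0   0   0   0   0   0   0   0   8  42   0   0   0   0   0   0   0
    0]
 [  0   0   0   0   0   0   0   0   0   0   0   0   0   0
[... 5089 characters left out ...]
105 105 105]
 [215 215 211 196 151  91  46  28  24  27  51  96 132 123 116 113]
 [225 224 219 198 168 115  62  31  25  31  59 116 166 167 161 150]
 [226 224 210 163 132 108  78  50  36  46  71 118 175 205 209 196]
 [228 226 214 169 128 113  97  75  56  62  92 131 174 197 203 205]
 [227 226 223 204 171 149 123 106  87  69  84 113 131 154 179 198]
 [226 225 224 222 215 200 172 160 143 102  74  87 118 162 206 221]
 [224 224 224 225 225 223 219 215 201 158 107  96 133 182 220 227]]
[[227.2, 188.0], [223.2, 184.4], [231.5, 187.3], [227.5, 183.7], [227.7, 207.1], [223.8, 203.3], [232.0, 206.3], [228.0, 202.5]] [[232.29194106 208.61076001]] [[221.92846183 217.17010488]
 [209.98435425 210.45521245]]
```

Call:
apply_moves([
  {"dp": [0,0,0.015],"rot": [0,0,0]},
  {"dp": [0,0,0.035],"rot": [0,0,0]},
  {"dp": [0,0,0.055],"rot": [0,0,0]},
  {"dp": [0,0,0.07],"rot": [0,0,0]},
  {"dp": [0.0005,0,0.079],"rot": [0,0,0]},
  {"dp": [0.0005,0,0.079],"rot": [0,0,0]},
  {"dp": [0.0005,0,0.079],"rot": [0,0,0]},
])

```text
time_s: 9.7
eef_pos: [0.4974, 0.1815, 0.1701]
ee_rot: [-0.569, 0.569, 0.42, -0.42]
wrist_force: [-0.5, 0.7, 0.2]
gripper_width: 0.601
```

Call:
apply_moves([
  {"dp": [0,0.02,0],"rot": [0,0,0]},
  {"dp": [0,0.045,0],"rot": [0,0,0]},
  {"dp": [0,0.07,0],"rot": [0,0,0]},
  {"dp": [0,0.09,0],"rot": [0,0,0]},
  {"dp": [0,0.105,0],"rot": [0,0,0]},
  {"dp": [0,0.115,0],"rot": [0,0,0]},
  {"dp": [0,0.122,0],"rot": [0,0,0]},
  {"dp": [0,0.122,0],"rot": [0,0,0]},
  {"dp": [0,0.122,0],"rot": [0,0,0]},
])

```text
time_s: 10.6
eef_pos: [0.4976, 0.1815, 0.0485]
ee_rot: [-0.569, 0.569, 0.42, -0.42]
wrist_force: [0.3, -0.5, 0.6]
gripper_width: 0.597
```

Run:
```python
from h import *
plan([.4968,.1812,.048],-.2998)
s=bot.state();print(s["wrist_force"],s["torque"],s["gripper_width"])
```

```text
t 10.6 tcp [0.4976 0.1815 0.0485] jaw yaw-90 deg -17.099999999999994 down [ 9.e-04  5.e-04 -1.e+00] q6 -2.53
dp mm [-0.6  0.5  0.7] rot [0.04 0.08 0.04]
dp mm [-0.6  0.5  0.7] rot [ 6.0000e-02 -1.7992e+02 -7.0000e-02]
[ 0.33672166 -0.54290181  0.5782526 ] [-0.04105909  0.00535538  0.03447408] 0.5966620115797235
```

Close on the grip, then look before pulling.

Call:
apply_moves([
  {"dp": [0,0,0],"rot": [0,0,0]},
  {"dp": [0,0,0],"rot": [0,0,0]},
  {"dp": [0,0,0],"rot": [0,0,0]},
  {"dp": [0,0,0],"rot": [0,0,0]},
  {"dp": [0,0,0],"rot": [0,0,0]},
  {"dp": [0,0,0],"rot": [0,0,0]},
  {"dp": [0,0,0],"rot": [0,0,0]},
  {"dp": [0,0,0],"rot": [0,0,0]},
], fingers=0)

```text
time_s: 11.4
eef_pos: [0.4976, 0.1824, 0.0484]
ee_rot: [0.569, -0.569, -0.421, 0.419]
wrist_force: [-0.1, 5.4, 0.5]
gripper_width: 0.317
```

Run:
```python
from h import *
plan([.4968,.1812,.048],-.2998)
s=bot.state();print(s["wrist_force"],s["torque"],s["gripper_width"]*87)
for n in("top","scene"): cv2.imwrite(f"pics/{n}5.png",cv2.cvtColor(bot.snapshot(n),cv2.COLOR_RGB2BGR))
s=cv2.imread("pics/scene5.png");t=cv2.imread("pics/top5.png")
o=np.zeros((600,800,3),np.uint8)
o[:540,:400]=cv2.resize(s[140:230,195:262],(400,540),interpolation=2);o[:540,400:800]=cv2.resize(t[170:251,185:245],(400,540),interpolation=2)
cv2.imwrite("pics/c7.png",o)
```

```text
t 11.4 tcp [0.4976 0.1824 0.0484] jaw yaw-90 deg -17.099999999999994 down [ 0.0017  0.0017 -1.    ] q6 -2.53
dp mm [-1.4  0.4  0.4] rot [0.06 0.11 0.12]
dp mm [-1.4  0.4  0.4] rot [ 1.9000e-01 -1.7989e+02 -1.0000e-01]
[-0.09641832  5.41882746  0.49411639] [1.46096639 0.39067603 0.07076102] 27.6116735823658
```

View pics/c7.png

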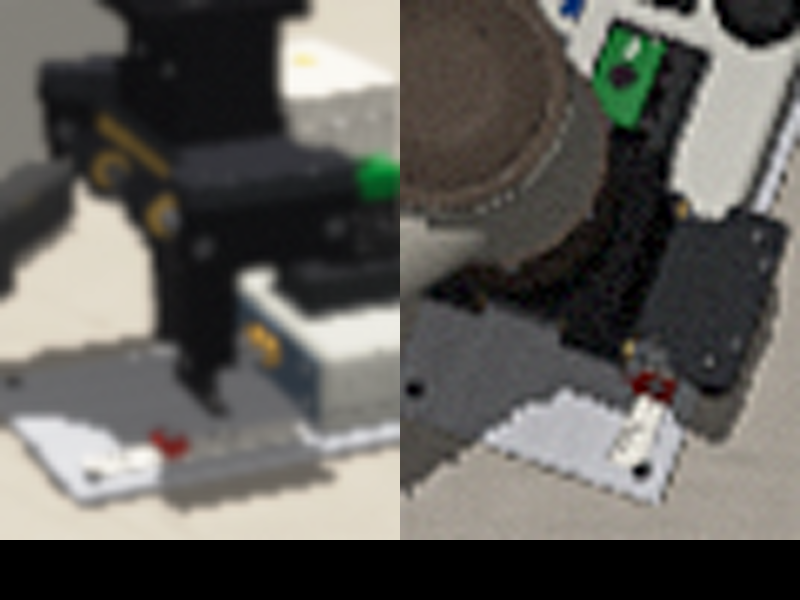

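Call:
apply_moves([
  {"dp": [0.001,0,0.003],"rot": [0,0,0]},
  {"dp": [0.001,0,0.007],"rot": [0,0,0]},
  {"dp": [0.001,0,0.011],"rot": [0,0,0]},
  {"dp": [0.001,0,0.015],"rot": [0,0,0]},
  {"dp": [0.001,0,0.019],"rot": [0,0,0]},
  {"dp": [0.001,0,0.023],"rot": [0,0,0]},
  {"dp": [0.001,0,0.026],"rot": [0,0,0]},
  {"dp": [0.001,0,0.029],"rot": [0,0,0]},
  {"dp": [0.001,0,0.029],"rot": [0,0,0]},
  {"dp": [0.001,0,0.029],"rot": [0,0,0]},
])

```text
time_s: 12.5
eef_pos: [0.4715, 0.1906, 0.0484]
ee_rot: [-0.568, 0.569, 0.421, -0.419]
wrist_force: [6.8, -2.9, -3.3]
gripper_width: 0.312
```

Run:
```python
from h import *
plan([.4968,.1812,.048],-.2998)
s=bot.state();print(s["wrist_force"],s["torque"],s["gripper_width"]*87)
for n in("top","scene"): cv2.imwrite(f"pics/{n}6.png",cv2.cvtColor(bot.snapshot(n),cv2.COLOR_RGB2BGR))
s=cv2.imread("pics/scene6.png");t=cv2.imread("pics/top6.png")
o=np.zeros((600,800,3),np.uint8)
o[:600,:480]=cv2.resize(s[185:235,200:240],(480,600),interpolation=2);o[:400,480:800]=cv2.resize(t[210:250,205:237],(320,400),interpolation=2)
cv2.imwrite("pics/c8.png",o)
```

```text
t 12.5 tcp [0.4715 0.1906 0.0484] jaw yaw-90 deg -17.099999999999994 down [ 3.4e-03  4.0e-04 -1.0e+00] q6 -2.58
dp mm [ -1.6   0.5 -27. ] rot [0.18 0.12 0.08]
dp mm [ -1.6   0.5 -27. ] rot [ 1.2000e-01 -1.7988e+02 -2.8000e-01]
[ 6.84838194 -2.87177337 -3.32599277] [-0.82728963 -2.03727887  0.03647946] 27.116095698205424
```

View pics/c8.png

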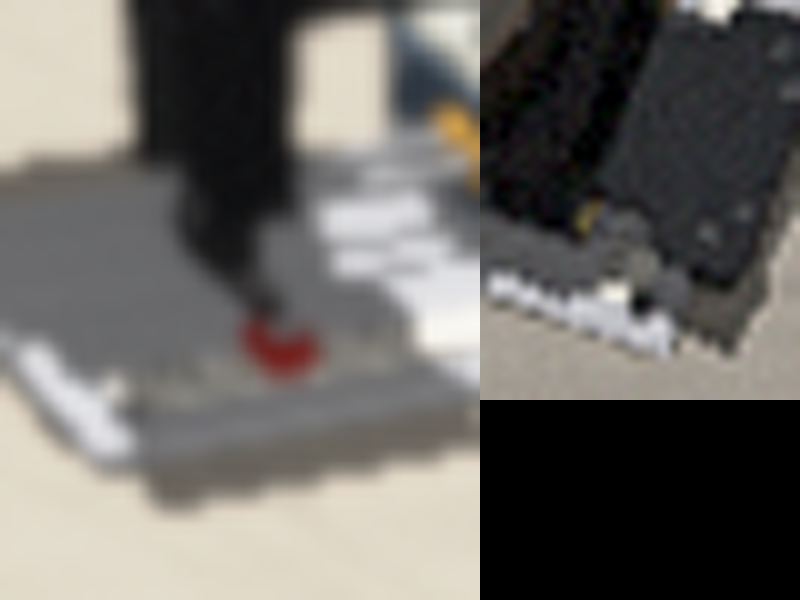

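Run:
```python
from h import *
P=[.5646,.1602,-.2998];k=13
o=np.zeros((420,800,3),np.uint8)
for n,f,x0,y0,w,h,ox in(("top","top0",205,207,30,32,0),("scene","scene0",212,198,30,24,400)):
    im=cv2.imread(f"pics/{f}.png")[y0:y0+h,x0:x0+w];b=cv2.resize(im,None,fx=k,fy=k,interpolation=cv2.INTER_CUBIC)
    for L,c in(((-71,-31,15.5),(255,0,255)),((-100,-31,15.5),(255,255,0)),((-100,-43,17.5),(0,255,255)),((-71,-14,17),(0,255,0))):
        u=(proj(n,l2w(P,[L]))[0]-[x0,y0]+.5)*k-.5;print(n,L,(u+[ox,0]).round(0));cv2.drawMarker(b,tuple(int(v) for v in u.round()),c,cv2.MARKER_CROSS,9,1)
    o[:h*k,ox:ox+w*k]=b
cv2.imwrite("pics/c9.png",o)
```

```text
top (-71, -31, 15.5) [226. 138.]
top (-100, -31, 15.5) [181. 256.]
top (-100, -43, 17.5) [229. 272.]
top (-71, -14, 17) [156. 113.]
scene (-71, -31, 15.5) [670. 144.]
scene (-100, -31, 15.5) [533. 169.]
scene (-100, -43, 17.5) [555. 183.]
scene (-71, -14, 17) [638. 106.]
```

View pics/c9.png

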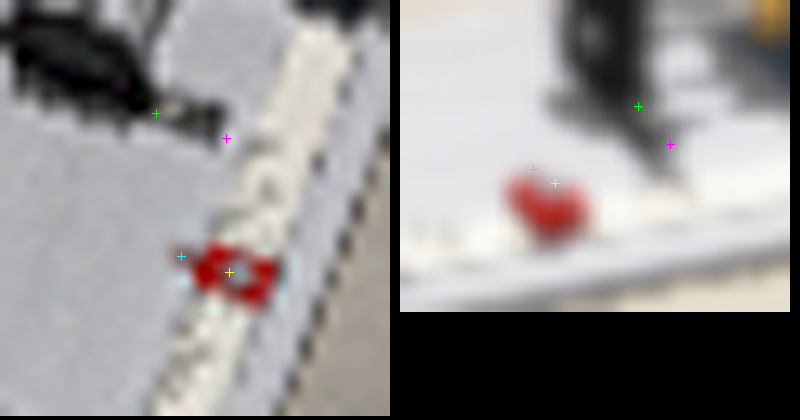

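Call:
apply_moves([
  {"dp": [-0.0005,0,0.001],"rot": [0,0,0]},
  {"dp": [-0.0005,0,0.002],"rot": [0,0,0]},
  {"dp": [-0.0005,0,0.003],"rot": [0,0,0]},
  {"dp": [-0.0005,0,0.004],"rot": [0,0,0]},
  {"dp": [-0.0005,0,0.0045],"rot": [0,0,0]},
  {"dp": [-0.0005,0,0.0045],"rot": [0,0,0]},
  {"dp": [-0.0005,0,0.0045],"rot": [0,0,0]},
])

```text
time_s: 13.3
eef_pos: [0.4675, 0.1918, 0.0484]
ee_rot: [-0.568, 0.569, 0.422, -0.419]
wrist_force: [7.7, -1.6, -4.9]
gripper_width: 0.317
```

Run:
```python
from h import *
s=bot.state();a=np.array([-.955,.2953]);print("pull",a@(s["eef_pos"][:2]-[.4976,.1824])*1000,s["wrist_force"],s["gripper_width"]*87)
cv2.imwrite("pics/scene7.png",cv2.cvtColor(bot.snapshot("scene"),cv2.COLOR_RGB2BGR))
r=lambda f,x:cv2.resize(cv2.imread(f"pics/{f}.png")[200:220,x:x+20],None,fx=19,fy=19,interpolation=2)
P=[.5646,.1602,-.2998]
o=np.zeros((390,790,3),np.uint8)
for i,(f,x0) in enumerate((("scene5",218),("scene7",212))):
    b=cv2.convertScaleAbs(r(f,x0),alpha=1.6,beta=20)
    for d,c in((0,(255,0,255)),(30,(0,255,255))):
        for y in(-14,-31):
            u=(proj("scene",l2w(P,[[-70-d,y,16]]))[0]-[x0,200]+.5)*19-.5;cv2.drawMarker(b,tuple(int(v) for v in u),c,cv2.MARKER_CROSS,9,1)
    o[:380,400*i:400*i+380]=b
cv2.imwrite("pics/c10.png",o)
```

```text
pull 31.549447677560195 [ 7.74993376 -1.58239191 -4.8801565 ] 27.612080206514253
```

View pics/c10.png

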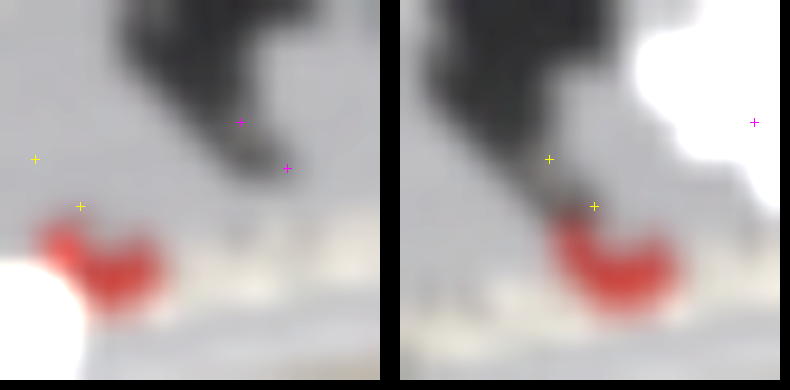

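Call:
apply_moves([
  {"dp": [0,0,0.0005],"rot": [0,0,0]},
  {"dp": [0,0,0.0005],"rot": [0,0,0]},
  {"dp": [0,0,0.0005],"rot": [0,0,0]},
  {"dp": [0,0,0.0005],"rot": [0,0,0]},
  {"dp": [0,0,0.0005],"rot": [0,0,0]},
  {"dp": [0,0,0.0005],"rot": [0,0,0]},
  {"dp": [0,0,0.0005],"rot": [0,0,0]},
  {"dp": [0,0,0.0005],"rot": [0,0,0]},
])

```text
time_s: 14.15
eef_pos: [0.4671, 0.192, 0.0484]
ee_rot: [-0.568, 0.569, 0.422, -0.419]
wrist_force: [8.2, -1.4, -3.6]
gripper_width: 0.321
```

Run:
```python
from h import *
s=bot.state();a=np.array([-.955,.2953]);print("pull",a@(s["eef_pos"][:2]-[.4976,.1824])*1000,s["wrist_force"],s["gripper_width"]*87,abs(s["dq"]).max())
# index & green unchanged? red centroid and green cap vs earlier
A=cv2.cvtColor(bot.snapshot("scene"),cv2.COLOR_RGB2BGR);T=cv2.cvtColor(bot.snapshot("top"),cv2.COLOR_RGB2BGR)
def cen(im,box,f):
    x0,y0,x1,y1=box;w=im[y0:y1,x0:x1].astype(float);r=np.clip(f(w)-25,0,None)/(w.sum(2)+1);ys,xs=np.mgrid[y0:y1,x0:x1];return ((r*xs).sum()/r.sum()).round(2),((r*ys).sum()/r.sum()).round(2)
red=lambda w:w[:,:,2]-(w[:,:,0]+w[:,:,1])/2
gr=lambda w:w[:,:,1]-(w[:,:,0]+w[:,:,2])/2
for nm,im in(("0",cv2.imread("pics/scene4.png")),("d27",cv2.imread("pics/scene6.png")),("now",A)):print(nm,"red",cen(im,(214,205,232,220),red),"green",cen(im,(240,160,270,176),gr))
P=[.5646,.1602,-.2998]
m=T[150:200,200:245].astype(float);r=np.clip(gr(m)-30,0,None)>0;ys,xs=np.nonzero(r);print("top green n",len(xs),xs.mean()+200,ys.mean()+150,"expected cap centre",proj("top",l2w(P,[[8,0,108]])))
```

```text
pull 32.00362202197955 [ 8.22052691 -1.41130276 -3.59620857] 27.927595753422015 0.001168619610686216
0 red (np.float64(222.92), np.float64(213.67)) green (np.float64(254.3), np.float64(170.08))
d27 red (np.float64(222.9), np.float64(213.87)) green (np.float64(254.22), np.float64(169.47))
now red (np.float64(222.84), np.float64(213.84)) green (np.float64(254.22), np.float64(169.48))
top green n 105 218.0095238095238 181.4190476190476 expected cap centre [[218.25609119 181.93591361]]
```

```bash
python3 -c "
from station import bot
print(bot.close_job())"
```

```text
the job is handed in; nothing more can be done
None
```

The green module is plugged into the photometer socket, and the gripper is holding the shutter out about 32 mm at the red index. I handed the job in at about 14 s of the 51 s. The verdict isn't reported, so success is not confirmed.

**Module:** When I pressed it down, the wrist read about 8 N upward at the seated height. After release it stood upright. In the last top picture the green cap lay about 0.6 px (under 2 mm) from where it should be.

**Shutter:** The tool moved 32.0 mm along the pull. The pull force was about 8 N, as the spring predicts, and the gripper opening matched the 28 mm plate, so the grip had not slipped. The arm was at rest.

**Index:** The centre of the red index stayed within 0.2 px in the scene camera, so it did not move measurably. I did not re-measure the blue and amber modules, the timer or the bottle at the end; no unexpected contact force showed.

**Checks that disagreed:**
- My first estimates of the index position, 28 to 29 mm, came out low because of a shadow in the scene picture. The first pull, to about 27 mm, looked short.
- The later readings gave about 31.8 mm in both views. The close-up after the second pull suggested perhaps 1 mm more, so I added 0.5 mm.
- I put the remaining uncertainty at about 2 mm, against the 4 mm allowed.
- At both the socket and the grip there was a side force of about 5 N. This suggests my photometer position was about 1 mm off in y; the fit still went home.
- One move call was refused because I left out the turn; nothing moved.

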